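# Hang the pipette hanger in the slotted upright

## Task

Take the loose steel pipette hanger by its bar, hook its two claws into the two slots of the upright on the stand (the upright is clamped a little off the middle of its foot, so feel or look for the slots), and press it down until it is fully home and the sprung catch has snapped out over its lower lip. Do it gently, without forcing the hanger or the upright, let go of the hanger, and leave the vial, beaker, petri dish and marker where they are.

Things in the scene. Friction and masses are not known exactly. Their poses are not given: they have to be found in the camera images.
- bracket: the pipette hanger: loose, bright steel, 0.2 to 0.33 kg, 151 long, 56 wide, 70 mm high; stands upright on the table as it is to hang. Origin: middle of the lower edge of its back plate's back face. +x: the way the claws point, z up. Back plate x -6 to 0, y -24 to 24, z 0 to 70; its lowest 5 mm is the lip, above it a window y -10 to 10, z 5 to 27
- bracket_grip (a point): the place to grip on the pipette hanger, at x -60, z 38 of its frame: the bar, 16 mm wide (y -8 to 8), x -100 to -6, z 28 to 48; the centre of mass is near. Behind the bar (x -140 to -100) a fork head 56 wide on a leg down to z 0
- bracket_claws (a point): midway between the hanger's two claws, on the back face (x 0, y 0, z 60 of its frame). The claws stand at y -14 and +14, each 8 mm wide: a neck x 0 to 6, z 56 to 64, then a tooth x 6 to 11 hanging down, z 40 to 64
- stand: fixed stand: dark steel foot x -30 to 120, y -75 to 75, 12 mm high, jaws to z 36 and out to x -22, holding a bright slotted upright (rail, 60 wide, 31 deep, top at z 146). Origin on the table under the rail's front face (x 0), in the foot's middle (y 0). The front looks to -x; the hung hanger's x axis points along the stand's +x
- stand_slots (a point): nominal middle of the slots on the rail's front face: x 0, y 0, z 120.5 of the stand (a point of the foot). Two slots at -14 and +14 from the rail's middle, 11 mm wide, z 106 to 135, front plate 4 thick. The rail is clamped, immovable, with its middle anywhere from -12 to +12 mm along the stand's y; that offset is not reported: feel or look for it
- stand_entry (a point): where the hanger's origin is with its claws put in, if the rail were in the middle: x 0, y 0, z 68.5 of the stand. The claws pass with the origin 66 to 71 mm high and within 1.5 mm of the rail's true middle; else the teeth stop on the front plate with the origin at x -11. Once in (x 0) it goes straight down
- stand_home (a point): where the hanger's origin is when home, if the rail were in the middle: x 0, y 0, z 50 of the stand; the necks then stand on the slots' lower edges with the teeth behind the plate
- catch (a joint): sprung leaf in a window of the rail below the slots: rad, 0 = leaning 5.5 mm out of the front face, up to 0.6 pushed in. The hanger's lip slides down over it and pushes it in (the press takes about 8 to 16 N); in the last 2 mm before home it snaps out through the hanger's window, over the lip, back to about 0
- vial: small white weighing vial, 31 wide, 42 mm high; bystander
- beaker: small beaker, 45 wide, 57 mm high; bystander
- petri: petri dish, 74 wide, 18 mm high; bystander
- marker: marker pen lying on the table, 120 x 15 mm; bystander

How it is judged:
On the way, in this order (a step that is already met when the one before it is completed fails the run):
1. the hanger is lifted off the table (height (world z) of bracket above 0.03 m), for 0.2 s.
2. the claws are through the slots, the back plate against the front face (x of bracket in the frame of stand between -0.004 and 0.004 m and y of bracket in the frame of stand between -0.0155 and 0.0155 m and height (world z) of bracket between 0.047 and 0.074 m and x of bracket_claws in the frame of stand above -0.004 m), for 0.1 s.
At the end, for the whole second after the job is handed in: the hanger hangs in the upright: its origin 47 to 52.5 mm high over the stand's origin, its back face within 4 mm of the rail's front face, within 15.5 mm of the stand's middle sideways, upright within 0.08 rad, at rest, and the catch is out over the lip (below 0.1 rad) (x of bracket in the frame of stand between -0.004 and 0.004 m and y of bracket in the frame of stand between -0.0155 and 0.0155 m and z of bracket in the frame of stand between 0.047 and 0.0525 m and angle between bracket's own z axis and vertical below 0.08 rad and value of joint catch below 0.1 rad and linear speed of bracket below 0.02 m/s); the robot touches nothing.
It fails at once if the hanger is pressed on the stand or its upright with more than 40 N (contact force between bracket and stand above 40 N).
It fails at once if the robot pushes the stand with more than 40 N (contact force between the arm and stand above 40 N).
It fails at once if the vial, beaker, petri dish or marker is pushed more than 30 mm away (distance of any of vial, beaker, petri, marker from where it was at the start of the episode above 0.03 m).
It also fails if it takes over 69 s, if anything falls off the work surface, if the arm or the gripper's body presses on something with over 40 N, if the wrist force passes 120 N, or if a joint passes its speed limit or range.

## Robot

A 6-joint arm with a two-finger parallel gripper is mounted at the origin on a cart in front of the work surface, level with it; the furniture and walls round the work are solid. World frame = base frame: x ahead of the robot, y to its left, z up, the work surface at z = 0. Lengths are in m, angles in rad, forces in N, time in s.
With the tool pointing down it reaches from about 0.275 to 0.975 m from the base axis. Payload 8.4 kg.
Tool frame: the origin (TCP) lies on the centre line of the jaws, within the pads' length; the fingertips stand 22 mm ahead of it and the grasp point (between the pads) lies 3 mm ahead of it; z points along the fingers, y is the line along which they close (so a half turn about z gives the same grasp; the last joint's range is limited). The gripper opens to 92 mm and grips with 3 to 60 N. Pads are 20 mm wide; open, the fingers measure 128 mm over their backs; the gripper's body (75 mm by 189 mm) begins 69 mm behind the grasp point.
Start: joints at [1.218, 0.353, 1.633, -0, 1.155, -0.002], TCP at [0.215, 0.587, 0.237] pointing down, gripper open.
Joint ranges: [-2.63, 2.63], [-0.92, 2.1], [0.06, 2.66], [-1.3, 4.44], [0, 2.69], [-3.02, 3.02]. Speed limits (rad/s): [2.22, 2.22, 2.79, 3.14, 3.14, 3.14].

## Interface

Orientations are given as a 3x3 rotation matrix whose columns are the frame's x, y, z axes.
In Python, from station import arm, grab_frame gives the robot as it stands (arm), with the cameras as plain functions.
- The arm moves only by the tool send_path, called after ">>>" as a command line: name --argument value ..., lists and objects as JSON in quotes. Schema: {"type":"object","properties":{"motion":{"type":"array","items":{"type":"array","items":{"type":"array","items":{"type":"number"},"minItems":7,"maxItems":7},"minItems":1,"maxItems":8},"minItems":1,"maxItems":1},"force":{"type":"number"},"only":{"type":"string"},"quiet":{"type":"boolean"},"lines":{"type":"string"}},"required":["motion"],"additionalProperties":false}. motion is a list that holds a single list of rows (three levels of brackets), with 1 to 8 rows, each of 7 numbers: a rotation vector rx, ry, rz in a scale on which 1.0 is 2 rad, then dx, dy, dz in shares of the most that a row can go, 1 being 62.5 mm, then the finger opening in m; each row shifts and turns the commanded pose from where the row before left it, along the tool's axes as they then stand; what a row does not reach is not made up. A row lasts 1/8 s, in which the tool goes at most 0.0625 m and 0.188 rad, less where a joint would pass 70% of its speed; a pose out of reach is approached as far as the arm can. The fingers move at their own pace and stop on an object; force is the grip in N (left out, the last holds). Time passes only in rows, so rows that do not move let the fingers close. The tool returns the time, the measured TCP pose, the force, the opening and the grip force at its end. only (a regular expression) keeps the lines of the reply that match it, lines (a string "A,B") keeps lines A to B, and quiet returns only ok. Shift and turn numbers lie between -1 and 1, and a call with a number outside is refused. Input that does not fit is refused with a message, and nothing moves.
- arm.observe(): the state, without advancing time (a new reading comes with each control period).
- grab_frame(name): name is "scene" or "top"; returns a dict with "frame" (480x640x3 uint8, blue, green, red), "fovy" (degrees; the focal length in pixels is half the picture's height over the tangent of half this angle, whatever the lens; pixels are square), "cx", "cy" (the principal point, pixels), "R" (3x3) and "t" (3): a world point X has camera coordinates R X + t. Camera axes: x right, y down, z forward; pixel columns grow to the right and rows downward; lengths in m; the calibration is good to about 2 mm. A picture is of the moment at which its call begins. There is no depth.
- arm.close_job(): hands the job in; it is judged then, once.
The state is a dict: "time_s": time; "joint_positions": joint angles; "joint_velocities": joint speeds; "joint_torque": joint torques, N m; "ee_pos": TCP position; "orientation": TCP orientation; "contact_force": force on the tool from outside, world axes, zero at the start; "ft_torque": the same for the moment, N m; "width": finger opening in m; "grasp_force": force on a finger pad.
Only numpy, scipy, OpenCV 4.12 (cv2) and the standard library are available. Lean on these libraries where they do the work, as an engineer would, in place of code of your own. Each camera call takes 0.05 s, during which the arm holds its last target. There are 200 camera calls.

## Working session

There is one attempt and no reset: what is moved stays moved. The work goes in short steps, Python scripts to look and compute and a tool call to move; the robot and the scene stay as the last step left them, time stands still between calls to the robot, and variables do not carry over. Pictures are saved under pics/ and viewed, at most 10 in all, crops included, and the job is handed in when it is done.

```bash
ls; mkdir -p pics
```

Run:
```python
from station import arm, grab_frame
import cv2,json
o=arm.observe();print(o)
for n in("scene","top"):
    g=grab_frame(n);cv2.imwrite(f"pics/{n}0.png",g["frame"]);print(n,g["fovy"],g["cx"],g["cy"],g["R"],g["t"])
```

```text
pics
station.py
{'time_s': 0.0, 'joint_positions': array([ 1.21758541e+00,  3.53649298e-01,  1.63412113e+00,  3.40227582e-06,
        1.15518455e+00, -2.39586047e-03]), 'joint_velocities': array([ 0.00197976, -0.00070677,  0.0002256 , -0.00184493, -0.00011146,
        0.00197479]), 'joint_torque': array([-1.63540513e-03, -5.93839359e+01, -3.34206390e+01,  6.99030957e-02,
        2.33559182e-02, -9.30755232e-05]), 'ee_pos': array([0.21462844, 0.58650649, 0.23586852]), 'orientation': array([[-9.39092445e-01,  3.43664307e-01, -4.74162995e-04],
       [ 3.43664634e-01,  9.39091576e-01, -1.27714106e-03],
       [ 6.37467572e-06, -1.36230658e-03, -9.99999072e-01]]), 'contact_force': array([-0.61341378,  0.77119295,  0.81956886]), 'ft_torque': array([-0.01177425,  0.01473186,  0.00614528]), 'grasp_force': 0.0, 'width': 0.09207939986565755}
scene 51.340290098586024 325.7084518354718 242.4076675179909 [[ 0.53036191 -0.84753583  0.01998145]
 [-0.58337071 -0.3819545  -0.71679103]
 [ 0.61513809  0.36850206 -0.6970017 ]] [-0.20227589  0.38141602  0.61191413]
top 56.65830363246553 310.54960158427923 243.64153638113208 [[-0.00321448 -0.99969932  0.02430915]
 [-0.98477548 -0.00106039 -0.17382787]
 [ 0.17380139 -0.02449782 -0.98447597]] [0.06789088 0.50329679 0.87718074]
```

View pics/scene0.png

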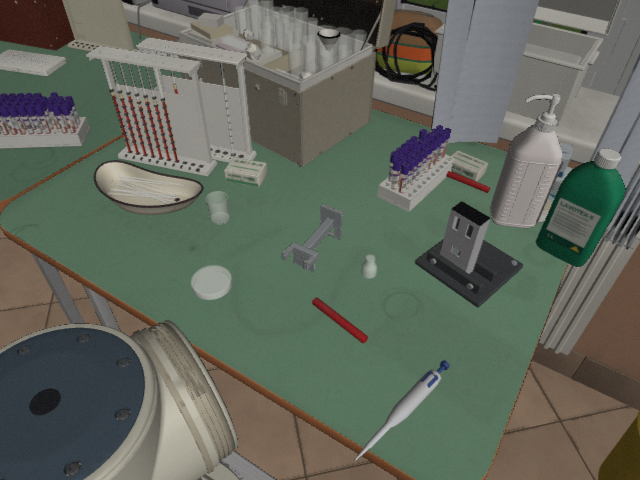

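View pics/top0.png

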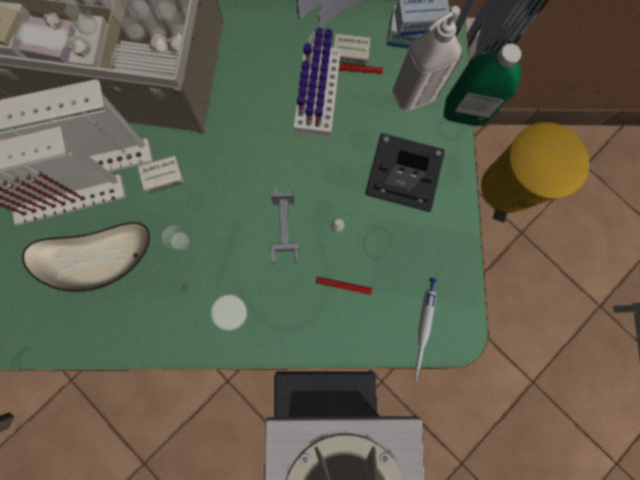

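The scene view shows the hanger at about (320,240) and the stand at (468,250), with the slots facing the camera. The top view shows the hanger bar from (283,195) to (285,258) with the claws up (+x), and the stand foot at (405,172), slightly turned. I'll enlarge these areas next.

Run:
```python
import cv2,numpy as np
t=cv2.imread("pics/top0.png");s=cv2.imread("pics/scene0.png")
f=lambda im,x,y,w,h,k:cv2.resize(im[y:y+h,x:x+w],None,fx=k,fy=k,interpolation=cv2.INTER_CUBIC)
a=f(t,360,125,95,95,6);b=f(t,262,180,38,95,6)
cv2.imwrite("pics/c1.png",np.hstack([a,b]))
a=f(s,410,195,120,110,5);b=f(s,275,200,75,110/1 and 110,5)
im=np.hstack([a,b]);print(im.shape);cv2.imwrite("pics/c2.png",im[:, :800] if im.shape[1]<=800 else cv2.resize(np.hstack([f(s,410,195,120,110,4),f(s,275,200,75,110,4)]),None,fx=1,fy=1))
```

```text
(550, 975, 3)
```

View pics/c1.png

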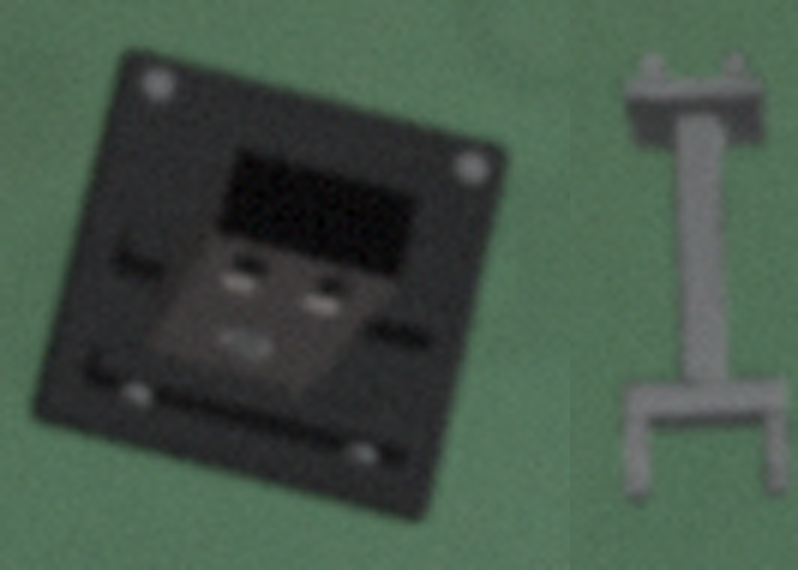

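View pics/c2.png

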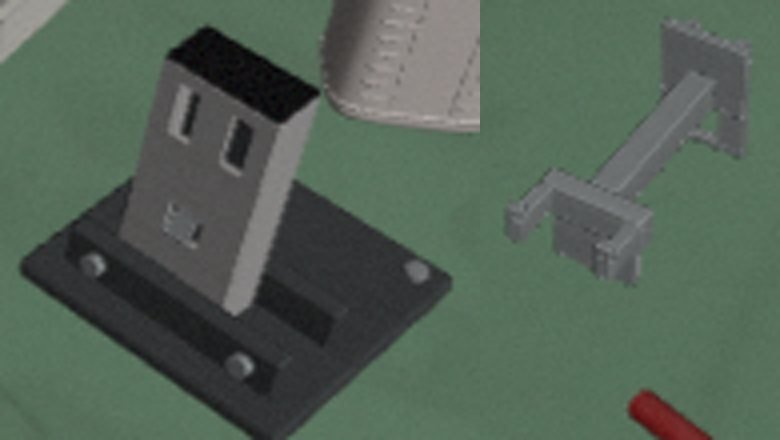

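The crops show:

- **Top view:** foot corners near (381,133), (444,150), (430,212), (366,194). The rail's black top face is at about (397,164)–(429,158), and the slots at (401,169) and (414,173).
- **Scene view:** rail top front edge from (452,209) to (479,225), slots at (456,222) and (469,231).

The hanger stands upright with its bar free. Next I'll measure from masks.

Create h.py:
```python
import numpy as np,cv2
def ray(g,uv,z):
    "world points on plane z for pixels uv (n,2)"
    f=240/np.tan(np.radians(g["fovy"])/2);uv=np.atleast_2d(uv).astype(float)
    d=np.c_[(uv-[g["cx"],g["cy"]])/f,np.ones(len(uv))]@g["R"];c=-g["R"].T@g["t"]
    return (c+d*((z-c[2])/d[:,2])[:,None])
def proj(g,X):
    f=240/np.tan(np.radians(g["fovy"])/2);p=np.atleast_2d(X)@g["R"].T+g["t"]
    return p[:,:2]/p[:,2:]*f+[g["cx"],g["cy"]]
def mask(g,roi,fn,k=8):
    "biggest blob contour in upscaled roi -> pixel coords"
    x,y,w,h=roi;im=cv2.resize(g["frame"][y:y+h,x:x+w],None,fx=k,fy=k,interpolation=cv2.INTER_CUBIC)
    m=fn(im.astype(int)).astype(np.uint8);c=max(cv2.findContours(m,0,1)[0],key=cv2.contourArea)[:,0]
    return (c+.5)/k-.5+[x,y]
def rect(P):
    c,s,a=cv2.minAreaRect((P[:,:2]*1000).astype(np.float32));return np.round(c,1),np.round(s,1),round(a,1)
```

Run:
```python
from station import arm, grab_frame
from h import *
G={n:grab_frame(n) for n in("top","scene")}
for n,foot,rail in(("top",(355,120,100,105),(390,145,45,30)),("scene",(405,225,125,85),(445,198,50,32))):
    g=G[n]
    for th in (18,24,30):
        try: print(n,"railtop",th,rect(ray(g,mask(g,rail,lambda i:i.max(2)<th),.146)))
        except Exception as e: print(e)
g=G["top"]
c=mask(g,(355,120,100,105),lambda i:(i[...,1]-i[...,2]<18));print("foot",rect(ray(g,c,.012)))
# hand points
T=lambda p:np.array(p)/6+[360,125]-.4
print("foot corners",ray(g,T([(125,50),(505,150),(420,520),(35,415)]),.012).round(4))
print("railtop",ray(g,T([(240,150),(415,195),(400,275),(220,235)]),.146).round(4))
S=lambda p:np.array(p)/4+[410,195]-.4
print("railtop sc",ray(G["scene"],S([(208,27),(320,93),(275,122),(167,57)]),.146).round(4))
print("slot upper mids sc",ray(G["scene"],S([(190,88),(242,117)]),.135).round(4))
B=lambda p:(np.array(p)-[570,0])/6+[262,180]-.4
print("bar",ray(g,B([(698.5,115),(706,380)]),.048).round(4))
print("claws",ray(g,B([(650,58),(737,58)]),.064).round(4),"plate back",ray(g,B([(628,82),(762,82)]),.07).round(4))
print("fork front",ray(g,B([(623,381),(788,381),(633,495),(778,492)]),.048).round(4))
c=mask(g,(262,180,42,95),lambda i:(i[...,1]-i[...,2]<18));print("br",rect(ray(g,c,.048)))
```

```text
top railtop 18 (array([ 647. , -124.9]), array([57.3, 26.7]), 74.5)
top railtop 24 (array([ 647.2, -125.1]), array([59.1, 28.5]), 75.2)
top railtop 30 (array([ 647.2, -125.3]), array([60.9, 30.1]), 75.4)
scene railtop 18 (array([ 643.9, -125.7]), array([57.5, 28.8]), 74.7)
scene railtop 24 (array([ 643.9, -125.7]), array([58.2, 29.4]), 74.7)
scene railtop 30 (array([ 643.8, -125.8]), array([58.7, 29.9]), 75.0)
foot (array([ 671.5, -143. ]), array([150.6, 152.1]), 74.8)
foot corners [[ 0.7616 -0.0913  0.012 ]
 [ 0.723  -0.2325  0.012 ]
 [ 0.5809 -0.1934  0.012 ]
 [ 0.6199 -0.054   0.012 ]]
railtop [[ 0.6682 -0.1012  0.146 ]
 [ 0.6534 -0.1566  0.146 ]
 [ 0.6268 -0.1505  0.146 ]
 [ 0.6397 -0.0937  0.146 ]]
railtop sc [[ 0.6655 -0.102   0.146 ]
 [ 0.6499 -0.1583  0.146 ]
 [ 0.6214 -0.1485  0.146 ]
 [ 0.6361 -0.0945  0.146 ]]
slot upper mids sc [[ 0.6354 -0.1077  0.135 ]
 [ 0.6298 -0.1334  0.135 ]]
bar [[0.5977 0.1247 0.048 ]
 [0.504  0.1215 0.048 ]]
claws [[0.6134 0.1409 0.064 ]
 [0.6135 0.1111 0.064 ]] plate back [[0.6031 0.1479 0.07  ]
 [0.6032 0.1024 0.07  ]]
fork front [[0.5036 0.1498 0.048 ]
 [0.5036 0.0934 0.048 ]
 [0.4643 0.1459 0.048 ]
 [0.4653 0.0967 0.048 ]]
br (array([542. , 124.1]), array([158.4,  57.5]), 2.4)
```

The rows are not in the units I measure in: shifts go in shares of 62.5 mm and turns go in shares of 2 rad. I convert before sending: -0.0475 m is -0.76, -0.0317 m is -0.5072, -0.13 rad is -0.065.

>>> send_path --motion '[[[0, 0, -0.065, 0, 0, 0, 0.09], [0, 0, -0.065, 0, 0, 0, 0.09], [0, 0, -0.065, 0, 0, 0, 0.09], [0, 0, 0, -0.5072, -0.76, 0, 0.09], [0, 0, 0, -0.5072, -0.76, 0, 0.09], [0, 0, 0, -0.5072, -0.76, 0, 0.09], [0, 0, 0, -0.5072, -0.76, 0, 0.09], [0, 0, 0, -0.5072, -0.76, 0, 0.09]]]' --force 40

```text
time_s: 1.2
ee_pos: [0.3833, 0.3543, 0.2366]
orientation: [[-0.999, -0.039, 0.0], [-0.039, 0.999, 0.0], [-0.0, 0.0, -1.0]]
contact_force: [0.4, -0.3, -0.4]
width: 0.0902
grasp_force: 0.0
```

>>> send_path --motion '[[[0, 0, 0, -0.5072, -0.76, 0, 0.09], [0, 0, 0, -0.5072, -0.76, 0, 0.09], [0, 0, 0, -0.5072, -0.76, 0, 0.09], [0, 0, 0, -0.5072, -0.76, 0, 0.09], [0, 0, 0, -0.5072, -0.76, 0, 0.09], [0, 0, 0, 0, 0, 0.8, 0.05], [0, 0, 0, 0, 0, 0.8, 0.05], [0, 0, 0, 0, 0, 0, 0.05]]]'

```text
time_s: 2.2
ee_pos: [0.5475, 0.1239, 0.1335]
orientation: [[-0.999, -0.039, -0.007], [-0.039, 0.999, -0.002], [0.007, -0.001, -1.0]]
contact_force: [-0.6, -0.2, -0.0]
width: 0.062
grasp_force: 0.0
```

Converted, 0.04 m is 0.64, 0.012 m is 0.192.

>>> send_path --motion '[[[0, 0, 0, 0, 0, 0.64, 0.05], [0, 0, 0, 0, 0, 0.64, 0.05], [0, 0, 0, 0, 0, 0.192, 0.05], [0, 0, 0, 0, 0, 0, 0.05], [0, 0, 0, 0, 0, 0, 0.02], [0, 0, 0, 0, 0, 0, 0.01], [0, 0, 0, 0, 0, 0, 0.01], [0, 0, 0, 0, 0, 0, 0.01]]]' --force 50

```text
time_s: 3.2
ee_pos: [0.5505, 0.1246, 0.0451]
orientation: [[-0.999, -0.039, 0.001], [-0.039, 0.999, -0.0], [-0.001, -0.0, -1.0]]
contact_force: [-0.8, -1.7, 4.9]
width: 0.0154
grasp_force: 50.0
```

Run:
```python
from station import arm, grab_frame
import cv2
g=grab_frame("top");cv2.imwrite("pics/t1.png",cv2.resize(g["frame"][150:300,200:360],None,fx=3,fy=3))
```

```text
(no output)
```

Converted, -0.03 m is -0.48, -0.02 m is -0.32.

>>> send_path --motion '[[[0, 0, 0, 0, 0, 0, 0.01], [0, 0, 0, 0, 0, -0.32, 0.01], [0, 0, 0, 0, 0, -0.48, 0.01], [0, 0, 0, 0, 0, -0.48, 0.01], [0, 0, 0, 0, 0, -0.48, 0.01], [0, 0, 0, 0, 0, 0, 0.01], [0, 0, 0, 0, 0, 0, 0.01]]]'

```text
time_s: 4.12
ee_pos: [0.5493, 0.1246, 0.1533]
orientation: [[-0.999, -0.039, -0.002], [-0.039, 0.999, -0.0], [0.002, -0.0, -1.0]]
contact_force: [-0.5, 0.1, -2.9]
width: 0.0155
grasp_force: 50.0
```

Run:
```python
from station import arm, grab_frame
import cv2,numpy as np
g=grab_frame("top")["frame"];s=grab_frame("scene")["frame"]
cv2.imwrite("pics/l1.png",np.hstack([cv2.resize(g[120:280,220:353],None,fx=3,fy=3),cv2.resize(s[140:300,260:393],None,fx=3,fy=3)]))
```

```text
(no output)
```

View pics/l1.png

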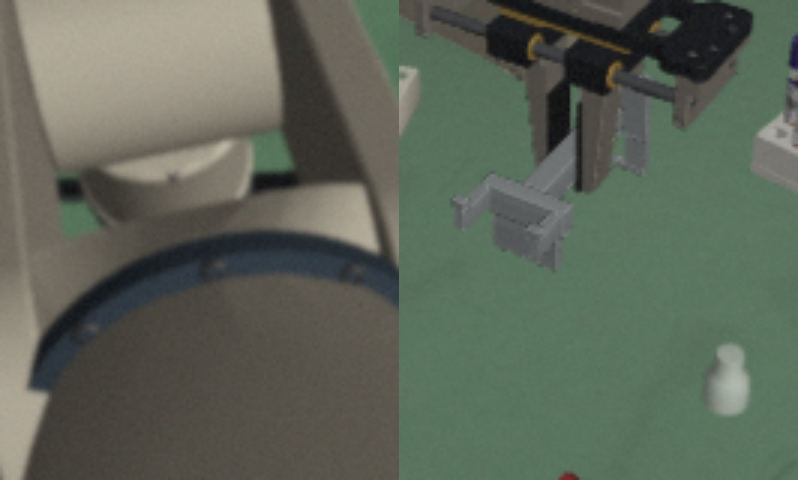

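The hanger is gripped on the bar, level and lifted. Next I'll turn to the stand's yaw (about −15°) and move to a standoff in front of the slots.

Converted, -0.0543 m is -0.8688, -0.054 m is -0.864, 0.151 rad is 0.0755.

>>> send_path --motion '[[[0, 0, 0.0755, 0, 0, 0, 0.01], [0, 0, 0.0755, 0, 0, 0, 0.01], [0, 0, 0, -0.224, -0.864, 0, 0.01], [0, 0, 0, -0.224, -0.864, 0, 0.01], [0, 0, 0, -0.224, -0.864, 0, 0.01], [0, 0, 0, -0.2176, -0.8688, 0, 0.01], [0, 0, 0, 0, 0, 0.608, 0.01], [0, 0, 0, 0, 0, 0, 0.01]]]'

```text
time_s: 5.22
ee_pos: [0.5447, -0.0987, 0.1134]
orientation: [[-0.965, 0.261, -0.007], [0.261, 0.965, 0.001], [0.007, -0.0, -1.0]]
contact_force: [0.0, 0.2, -3.8]
width: 0.0157
grasp_force: 50.0
```

>>> send_path --motion '[[[0, 0, 0, 0, 0, 0, 0.01], [0, 0, 0, 0, 0, 0, 0.01]]]'

```text
time_s: 5.48
ee_pos: [0.5484, -0.098, 0.1175]
orientation: [[-0.966, 0.259, 0.001], [0.259, 0.966, -0.0], [-0.001, 0.0, -1.0]]
contact_force: [0.4, 0.7, -3.3]
width: 0.0155
grasp_force: 50.0
```

Run:
```python
from station import arm, grab_frame
import cv2,numpy as np
g=grab_frame("top")["frame"];s=grab_frame("scene")["frame"]
cv2.imwrite("pics/s2.png",s);cv2.imwrite("pics/t2.png",g)
cv2.imwrite("pics/l2.png",np.hstack([cv2.resize(g[120:220,350:430],None,fx=4,fy=4),cv2.resize(s[190:290,400:500],None,fx=4,fy=4)]))
```

```text
(no output)
```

View pics/l2.png

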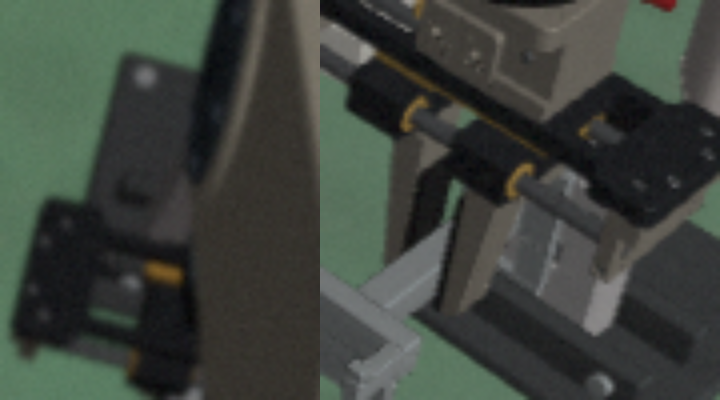

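The slots are hidden by the gripper in both views, so I'll use the measured rail middle and feel for them. I'll correct y and z, then creep in.

Converted, -0.008 m is -0.128, 0.004 m is 0.064.

>>> send_path --motion '[[[0, 0, 0, 0, -0.016, 0.064, 0.01], [0, 0, 0, -0.128, 0, 0, 0.01], [0, 0, 0, -0.128, 0, 0, 0.01], [0, 0, 0, 0, 0, 0, 0.01], [0, 0, 0, 0, 0, 0, 0.01], [0, 0, 0, 0, 0, 0, 0.01]]]'

```text
time_s: 6.32
ee_pos: [0.5626, -0.1037, 0.1125]
orientation: [[-0.966, 0.26, -0.0], [0.26, 0.966, 0.0], [0.0, -0.0, -1.0]]
contact_force: [-0.3, 0.8, -3.1]
width: 0.0156
grasp_force: 50.0
```

Create st.py:
```python
from station import arm, grab_frame
import numpy as np
o=arm.observe();p=o["ee_pos"]*1000;d=p[:2]-[630.6,-121.4];c,s=np.cos(-.2625),np.sin(-.2625)
R=np.array([[c,s],[-s,c]]);q=R@d;f=R@o["contact_force"][:2]
print("origin x %.1f y %.1f z %.1f | F x %.1f y %.1f z %.1f t %.2f yaw %.4f"%(q[0]+52,q[1],p[2]-45.1,*f,o["contact_force"][2],o["time_s"],np.arctan2(-o["orientation"][1,0],-o["orientation"][0,0])))
```

```bash
python3 st.py
```

```text
origin x -18.3 y -0.5 z 67.4 | F x -0.5 y 0.7 z -3.1 t 6.33 yaw -0.2629
```

Converted, -0.004 m is -0.064, -0.003 m is -0.048.

>>> send_path --motion '[[[0, 0, 0, 0, 0.0112, -0.016, 0.01], [0, 0, 0, -0.064, 0, 0, 0.01], [0, 0, 0, -0.048, 0, 0, 0.01], [0, 0, 0, -0.032, 0, 0, 0.01], [0, 0, 0, 0, 0, 0, 0.01], [0, 0, 0, 0, 0, 0, 0.01]]]'

```text
time_s: 7.08
ee_pos: [0.5716, -0.1054, 0.1135]
orientation: [[-0.966, 0.26, -0.0], [0.26, 0.966, 0.0], [0.0, -0.0, -1.0]]
contact_force: [-0.3, -0.7, -3.1]
width: 0.0156
grasp_force: 50.0
```

```bash
python3 st.py
```

```text
origin x -9.1 y 0.2 z 68.4 | F x -0.1 y -0.7 z -3.1 t 7.08 yaw -0.2628
```

>>> send_path --motion '[[[0, 0, 0, -0.032, 0, 0, 0.01], [0, 0, 0, 0, 0, 0, 0.01], [0, 0, 0, 0, 0, 0, 0.01]]]'

```text
time_s: 7.45
ee_pos: [0.5737, -0.1059, 0.1136]
orientation: [[-0.966, 0.26, 0.0], [0.26, 0.966, -0.0], [-0.0, -0.0, -1.0]]
contact_force: [-0.3, -0.3, -3.7]
width: 0.0155
grasp_force: 50.0
```

```bash
python3 st.py
```

```text
origin x -7.0 y 0.2 z 68.5 | F x -0.3 y -0.3 z -3.7 t 7.45 yaw -0.2628
```

Estimated x is −7 with no contact, so the teeth are probably going in.

Converted, -0.002 m is -0.032.

>>> send_path --motion '[[[0, 0, 0, -0.032, 0, 0, 0.01], [0, 0, 0, 0, 0, 0, 0.01], [0, 0, 0, 0, 0, 0, 0.01]]]'

```text
time_s: 7.82
ee_pos: [0.5756, -0.1064, 0.1136]
orientation: [[-0.966, 0.26, -0.0], [0.26, 0.966, 0.0], [0.0, -0.0, -1.0]]
contact_force: [-0.5, 0.8, -3.2]
width: 0.0155
grasp_force: 50.0
```

```bash
python3 st.py
```

```text
origin x -5.0 y 0.2 z 68.5 | F x -0.7 y 0.6 z -3.2 t 7.83 yaw -0.2628
```

>>> send_path --motion '[[[0, 0, 0, -0.032, 0, 0, 0.01], [0, 0, 0, 0, 0, 0, 0.01], [0, 0, 0, 0, 0, 0, 0.01]]]'

```text
time_s: 8.2
ee_pos: [0.5775, -0.1069, 0.1136]
orientation: [[-0.966, 0.26, -0.0], [0.26, 0.966, -0.0], [0.0, -0.0, -1.0]]
contact_force: [-1.1, 0.3, -3.9]
width: 0.0154
grasp_force: 50.0
```

```bash
python3 st.py
```

```text
origin x -3.0 y 0.2 z 68.5 | F x -1.1 y 0.0 z -3.9 t 8.20 yaw -0.2628
```

>>> send_path --motion '[[[0, 0, 0, -0.024, 0, 0, 0.01], [0, 0, 0, 0, 0, 0, 0.01], [0, 0, 0, 0, 0, 0, 0.01]]]'

```text
time_s: 8.57
ee_pos: [0.5789, -0.1073, 0.1136]
orientation: [[-0.966, 0.26, -0.0], [0.26, 0.966, 0.0], [0.0, 0.0, -1.0]]
contact_force: [-0.1, 1.0, -3.5]
width: 0.0158
grasp_force: 50.0
```

```bash
python3 st.py
```

```text
origin x -1.5 y 0.2 z 68.5 | F x -0.3 y 0.9 z -3.5 t 8.57 yaw -0.2628
```

>>> send_path --motion '[[[0, 0, 0, -0.016, 0, 0, 0.01], [0, 0, 0, 0, 0, 0, 0.01], [0, 0, 0, 0, 0, 0, 0.01]]]'

```text
time_s: 8.95
ee_pos: [0.5799, -0.1076, 0.1136]
orientation: [[-0.966, 0.26, -0.0], [0.26, 0.966, -0.0], [0.0, -0.0, -1.0]]
contact_force: [0.8, -0.1, -4.1]
width: 0.0156
grasp_force: 50.0
```

```bash
python3 st.py
```

```text
origin x -0.5 y 0.2 z 68.5 | F x 0.7 y 0.1 z -4.1 t 8.95 yaw -0.2628
```

Converted, -0.001 m is -0.016.

>>> send_path --motion '[[[0, 0, 0, -0.016, 0, 0, 0.01], [0, 0, 0, 0, 0, 0, 0.01], [0, 0, 0, 0, 0, 0, 0.01]]]'

```text
time_s: 9.32
ee_pos: [0.5804, -0.1077, 0.1134]
orientation: [[-0.966, 0.26, -0.001], [0.26, 0.966, 0.0], [0.001, 0.0, -1.0]]
contact_force: [-4.1, 1.7, -1.4]
width: 0.0154
grasp_force: 50.0
```

```bash
python3 st.py
```

```text
origin x -0.1 y 0.2 z 68.3 | F x -4.4 y 0.6 z -1.4 t 9.32 yaw -0.2629
```

>>> send_path --motion '[[[0, 0, 0, -0.016, 0, 0, 0.01], [0, 0, 0, 0, 0, 0, 0.01], [0, 0, 0, 0, 0, 0, 0.01]]]'

```text
time_s: 9.7
ee_pos: [0.5804, -0.1076, 0.1133]
orientation: [[-0.966, 0.26, -0.003], [0.26, 0.966, 0.001], [0.003, 0.0, -1.0]]
contact_force: [-7.5, 3.1, 0.5]
width: 0.0155
grasp_force: 50.0
```

```bash
python3 st.py
```

```text
origin x -0.0 y 0.3 z 68.2 | F x -8.0 y 1.1 z 0.5 t 9.70 yaw -0.2630
```

Contact came at x ≈ 0, so the plate is against the face. I'll back off about 1 mm and lower.

Converted, 0.003 m is 0.048, 0.0017 m is 0.0272.

>>> send_path --motion '[[[0, 0, 0, 0.0272, 0, 0, 0.01], [0, 0, 0, 0, 0, 0.048, 0.01], [0, 0, 0, 0, 0, 0, 0.01], [0, 0, 0, 0, 0, 0, 0.01]]]'

```text
time_s: 10.2
ee_pos: [0.5796, -0.1075, 0.1102]
orientation: [[-0.966, 0.26, -0.001], [0.26, 0.966, 0.0], [0.001, -0.0, -1.0]]
contact_force: [-5.4, 1.2, -1.6]
width: 0.0153
grasp_force: 50.0
```

```bash
python3 st.py
```

```text
origin x -0.9 y 0.2 z 65.1 | F x -5.5 y -0.2 z -1.6 t 10.20 yaw -0.2628
```

>>> send_path --motion '[[[0, 0, 0, 0, 0, 0.048, 0.01], [0, 0, 0, 0, 0, 0, 0.01], [0, 0, 0, 0, 0, 0, 0.01]]]'

```text
time_s: 10.58
ee_pos: [0.5789, -0.1074, 0.1076]
orientation: [[-0.966, 0.26, -0.003], [0.26, 0.966, 0.001], [0.003, -0.0, -1.0]]
contact_force: [-10.3, 2.8, 6.1]
width: 0.0154
grasp_force: 50.0
```

```bash
python3 st.py
```

```text
origin x -1.6 y 0.1 z 62.5 | F x -10.7 y 0.0 z 6.1 t 10.57 yaw -0.2629
```

Converted, 0.0015 m is 0.024.

>>> send_path --motion '[[[0, 0, 0, 0, 0, 0.024, 0.01], [0, 0, 0, 0, 0, 0.024, 0.01], [0, 0, 0, 0, 0, 0, 0.01]]]'

```text
time_s: 10.95
ee_pos: [0.5791, -0.1074, 0.1049]
orientation: [[-0.966, 0.26, -0.002], [0.26, 0.966, 0.001], [0.002, -0.0, -1.0]]
contact_force: [-9.2, 2.0, 7.2]
width: 0.0158
grasp_force: 50.0
```

```bash
python3 st.py
```

```text
origin x -1.4 y 0.2 z 59.8 | F x -9.4 y -0.5 z 7.2 t 10.95 yaw -0.2628
```

>>> send_path --motion '[[[0, 0, 0, 0, 0, 0.024, 0.01], [0, 0, 0, 0, 0, 0.024, 0.01], [0, 0, 0, 0, 0, 0, 0.01]]]'

```text
time_s: 11.32
ee_pos: [0.5792, -0.1074, 0.1017]
orientation: [[-0.966, 0.26, -0.002], [0.26, 0.966, 0.0], [0.002, -0.0, -1.0]]
contact_force: [-8.0, 2.4, 5.0]
width: 0.0159
grasp_force: 50.0
```

```bash
python3 st.py
```

```text
origin x -1.3 y 0.1 z 56.6 | F x -8.3 y 0.2 z 5.0 t 11.32 yaw -0.2628
```

Converted, 0.0015 m is 0.024.

>>> send_path --motion '[[[0, 0, 0, 0, 0, 0.024, 0.01], [0, 0, 0, 0, 0, 0.024, 0.01], [0, 0, 0, 0, 0, 0, 0.01]]]'

```text
time_s: 11.7
ee_pos: [0.5788, -0.1074, 0.0982]
orientation: [[-0.966, 0.26, -0.003], [0.26, 0.966, 0.001], [0.003, -0.0, -1.0]]
contact_force: [-7.7, 2.7, 0.9]
width: 0.0156
grasp_force: 50.0
```

```bash
python3 st.py
```

```text
origin x -1.7 y 0.1 z 53.1 | F x -8.1 y 0.6 z 0.9 t 11.70 yaw -0.2628
```

>>> send_path --motion '[[[0, 0, 0, 0, 0, 0.024, 0.01], [0, 0, 0, 0, 0, 0, 0.01], [0, 0, 0, 0, 0, 0, 0.01]]]'

```text
time_s: 12.08
ee_pos: [0.5802, -0.1077, 0.0967]
orientation: [[-0.966, 0.26, -0.0], [0.26, 0.966, -0.0], [0.0, -0.0, -1.0]]
contact_force: [-1.3, -0.2, -6.8]
width: 0.0154
grasp_force: 50.0
```

```bash
python3 st.py
```

```text
origin x -0.2 y 0.2 z 51.6 | F x -1.2 y -0.6 z -6.8 t 12.07 yaw -0.2627
```

The x force has fallen away at z ≈ 51.6, which means the catch snapped out. I'll press on gently until the necks seat.

Converted, 0.001 m is 0.016.

>>> send_path --motion '[[[0, 0, 0, 0, 0, 0.016, 0.01], [0, 0, 0, 0, 0, 0, 0.01], [0, 0, 0, 0, 0, 0, 0.01]]]'

```text
time_s: 12.45
ee_pos: [0.5803, -0.1077, 0.0961]
orientation: [[-0.966, 0.26, 0.0], [0.26, 0.966, -0.0], [-0.0, 0.0, -1.0]]
contact_force: [-2.1, 0.3, -4.6]
width: 0.0152
grasp_force: 50.0
```

```bash
python3 st.py
```

```text
origin x -0.1 y 0.2 z 51.0 | F x -2.1 y -0.3 z -4.6 t 12.45 yaw -0.2629
```

>>> send_path --motion '[[[0, 0, 0, 0, 0, 0.016, 0.01], [0, 0, 0, 0, 0, 0, 0.01], [0, 0, 0, 0, 0, 0, 0.01]]]'

```text
time_s: 12.82
ee_pos: [0.5804, -0.1077, 0.0952]
orientation: [[-0.966, 0.26, 0.0], [0.26, 0.966, -0.0], [-0.0, 0.0, -1.0]]
contact_force: [-3.4, 0.4, -1.3]
width: 0.0156
grasp_force: 50.0
```

```bash
python3 st.py
```

```text
origin x -0.1 y 0.2 z 50.1 | F x -3.4 y -0.4 z -1.3 t 12.82 yaw -0.2628
```

Converted, 0.001 m is 0.016.

>>> send_path --motion '[[[0, 0, 0, 0, 0, 0.016, 0.01], [0, 0, 0, 0, 0, 0, 0.01], [0, 0, 0, 0, 0, 0, 0.01]]]'

```text
time_s: 13.2
ee_pos: [0.5802, -0.1076, 0.0947]
orientation: [[-0.966, 0.26, 0.0], [0.26, 0.966, 0.0], [-0.0, 0.0, -1.0]]
contact_force: [-6.1, 1.1, 5.9]
width: 0.0155
grasp_force: 50.0
```

```bash
python3 st.py
```

```text
origin x -0.2 y 0.2 z 49.6 | F x -6.2 y -0.5 z 5.9 t 13.20 yaw -0.2629
```

>>> send_path --motion '[[[0, 0, 0, 0, 0, 0.016, 0.01], [0, 0, 0, 0, 0, 0, 0.01], [0, 0, 0, 0, 0, 0, 0.01]]]'

```text
time_s: 13.58
ee_pos: [0.5801, -0.1076, 0.0944]
orientation: [[-0.966, 0.26, 0.0], [0.26, 0.966, 0.0], [-0.0, 0.0, -1.0]]
contact_force: [-9.1, 2.7, 13.2]
width: 0.0156
grasp_force: 50.0
```

```bash
python3 st.py
```

```text
origin x -0.3 y 0.2 z 49.3 | F x -9.5 y 0.3 z 13.2 t 13.57 yaw -0.2629
```

It's firmly seated. I'll ease off, release, rise and back away.

Converted, -0.05 m is -0.8, -0.04 m is -0.64.

>>> send_path --motion '[[[0, 0, 0, 0, 0, -0.032, 0.01], [0, 0, 0, 0, 0, 0, 0.03], [0, 0, 0, 0, 0, 0, 0.06], [0, 0, 0, 0, 0, 0, 0.06], [0, 0, 0, 0, 0, 0, 0.06], [0, 0, 0, 0, 0, -0.32, 0.06], [0, 0, 0, 0, 0, -0.64, 0.06], [0, 0, 0, 0, 0, -0.8, 0.06]]]'

```text
time_s: 14.58
ee_pos: [0.5796, -0.1075, 0.2053]
orientation: [[-0.966, 0.26, -0.002], [0.26, 0.966, 0.0], [0.002, -0.0, -1.0]]
contact_force: [-0.9, -0.9, -0.2]
width: 0.0599
grasp_force: 0.0
```

>>> send_path --motion '[[[0, 0, 0, 0, 0, -0.8, 0.06], [0, 0, 0, 0.48, 0.8, 0, 0.06], [0, 0, 0, 0.48, 0.8, 0, 0.06], [0, 0, 0, 0.48, 0.8, 0, 0.06], [0, 0, 0, 0.48, 0.8, 0, 0.06], [0, 0, 0, 0.48, 0.8, 0, 0.06], [0, 0, 0, 0, 0, 0, 0.06], [0, 0, 0, 0, 0, 0, 0.06]]]'

```text
time_s: 15.58
ee_pos: [0.5004, 0.1726, 0.2551]
orientation: [[-0.966, 0.259, 0.0], [0.259, 0.966, -0.0], [-0.0, -0.0, -1.0]]
contact_force: [-0.7, -1.5, 0.5]
width: 0.0599
grasp_force: 0.0
```

Run:
```python
from station import arm, grab_frame
import cv2,numpy as np
g=grab_frame("top")["frame"];s=grab_frame("scene")["frame"]
cv2.imwrite("pics/l3.png",np.hstack([cv2.resize(g[120:270,340:450],None,fx=3.4,fy=3.4),cv2.resize(s[190:340,400:520],None,fx=3.4,fy=3.4)]))
```

```text
(no output)
```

View pics/l3.png

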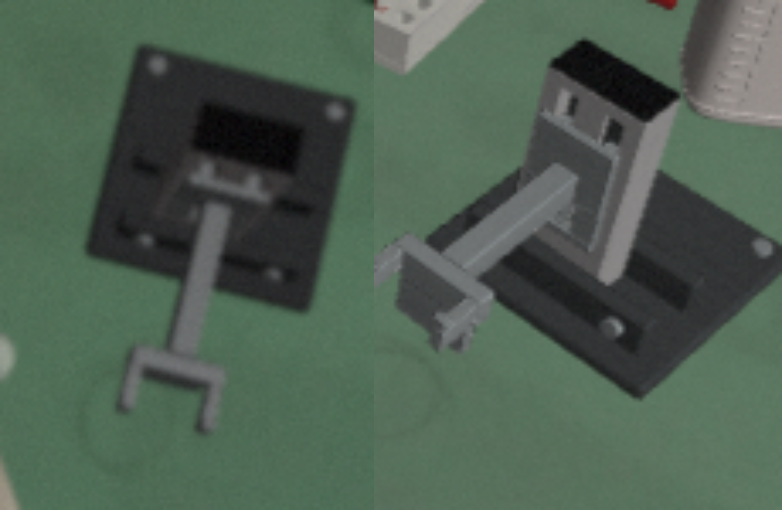

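The picture shows the hanger hanging level on the rail: its plate is flush (scene crop about (575,185)), the claws are in the lower part of the slots, and the catch shows in the window. The gripper is clear, so I'm handing in.

```bash
python3 -c "
from station import arm, grab_frame
print(arm.close_job())"
```

```text
the job is handed in; nothing more can be done
None
```

The hanger is hooked into both slots and pressed fully home, the catch appears to have snapped out over its lip, the arm is clear, and the job is handed in; no verdict was returned.

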